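# Rock the seesaw gate and feed the mixing balls to the empty tray

## Task

The blue tray of the mixing-ball dispenser is full, so send the three waiting steel balls to the empty yellow tray: press down the raised end of the green seesaw gate with a fingertip until it has rocked fully over to its other stop, and only then push the orange release paddle sideways, towards the yellow tray, to the end of its slot so that the balls roll down; finish once they lie still in the yellow tray. Do not touch the balls yourself, pick nothing up, and leave the pigment bottle and the jar where they are.

Things in the scene. Friction and masses are not known exactly. Their poses are not given: they have to be found in the camera images.
- dispenser: Dispenser fixed to the table; black base board (x -180 to 60, y +-235, 8 mm thick). Origin: on the table below the seesaw's pivot; y points from the blue to the yellow tray, z up. A white feed chute (24 mm wide inside, walls 14 mm high, slope 0.2 rad) runs down along +x from x = -165 (floor 136 mm up) to -24 mm (107 mm up) to the seesaw's middle; a chute leads from each seesaw end to a tray.
- seesaw (a joint): Tilt of the green seesaw gate, rad, hard stops at +-0.25: a trough 140 mm long along dispenser y, clear wall 36 mm high on its +x side, rocking about the dispenser's x axis 85 mm above the table. Negative (every start): yellow end raised, balls run to blue; +0.25: yellow end fully down. Stiff pivot (1 to 2 N at a pad): stays where it is left.
- pad_yellow (a point): Centre of the top of the red press pad (40 x 40 x 5 mm) at the seesaw's yellow end, on the +x side of the clear wall, level with its top edge. From the pivot: 40 mm in x, 56 in y, 36 in z when level; it moves with the seesaw and, fully over, is about 106 mm above the table and has moved outwards to y = 63 mm.
- pad_blue (a point): The same on the blue end (y = -56 mm).
- release (a joint): Travel of the orange release slide, m, 0 (shut, holds the balls back) to 0.045 (open, hard stop), along the dispenser's +y, towards the yellow tray. The balls are free from about 0.03. Friction about 1.5 N; it stays where it is left.
- paddle (a point): Centre of the top of the orange release paddle, an upright bar 14 mm (x) by 12 mm (y) by 52 mm tall: when shut at dispenser x = -70 mm, y = 0, 191 mm above the table. Below the bar is its shutter plate, 34 mm wide in y, 4 mm thick, 20 mm high.
- ball1_center (a point): Centre of a steel ball, 18 mm in diameter, 24 g. It waits in the feed chute right behind the release slide.
- ball2_center (a point): Second ball, the same, behind the first.
- ball3_center (a point): Third ball, the same, behind the second.
- yellow_tray (a point): Centre of the inner floor of the empty yellow tray (90 x 96 mm inside, walls 24 to 45 mm high), part of the dispenser; axes as the dispenser's.
- blue_tray (a point): The same for the blue tray, which is full of steel balls that are fixed in it.
- pigment: Loose bystander: brownish pigment bottle, 30 mm in diameter, 65 mm tall, origin at the centre of its underside.
- jar: Loose bystander: amber jar with white lid, 44 mm in diameter, 42 mm tall, origin at the centre of its underside.

How it is judged:
By the outcome, as a careful person would: the job done as asked, in the order asked, and still so for the second after the job is handed in, with the robot touching nothing.
It also fails if it takes over 38 s, if anything falls off the work surface, if the arm or the gripper's body presses on something with over 40 N, if the wrist force passes 120 N, or if a joint passes its speed limit or range.

## Robot

A 6-joint arm with a two-finger parallel gripper is mounted at the origin on the work surface. World frame = base frame: x ahead of the robot, y to its left, z up, the work surface at z = 0. Lengths are in m, angles in degrees, forces in N, time in s.
With the tool pointing down it reaches from about 0.375 to 0.9 m from the base axis. Payload 3.1 kg.
Tool frame: the origin (TCP) lies on the centre line of the jaws, within the pads' length; the fingertips stand 22 mm ahead of it and the grasp point (between the pads) lies 3 mm ahead of it; z points along the fingers, y is the line along which they close (so a half turn about z gives the same grasp; the last joint's range is limited). The gripper opens to 87 mm and grips with 3 to 60 N. Pads are 19 mm wide; open, the fingers measure 117 mm over their backs; the gripper's body (75 mm by 190 mm) begins 51 mm behind the grasp point.
Start: joints at [54.517, 30.224, 82.088, -0, 67.689, -10.227], TCP at [0.267, 0.565, 0.245] pointing down, gripper open.
Joint ranges: [-176.69, 176.69], [-43.24, 126.21], [12.49, 139.97], [-82, 262], [0, 151.66], [-163.58, 163.58]. Speed limits (degrees/s): [159.86, 159.86, 180, 180, 180, 180].

## Interface

Orientations are given as a 3x3 rotation matrix whose columns are the frame's x, y, z axes.
In Python, from rig import * gives the robot as it stands.
- The arm moves only by the shell command python3 -m jog 'ROWS'. ROWS is text: rows parted by semicolons, each of 7 numbers parted by spaces: the shift along the tool's x, y, z in mm, then the turn, a rotation vector about the tool's x, y, z in rad, then the finger opening in mm, from 0 to 87. In form: tx ty tz ax ay az fingers; .... A call has 1 to 12 rows; each row shifts and turns the commanded pose from where the row before left it, along the tool's axes as they then stand; what a row does not reach is not made up. A row lasts 1/8 s, in which the tool goes at most 62.5 mm and 10.7 degrees, less where a joint would pass 70% of its speed; a pose out of reach is approached as far as the arm can. A call with a gripper value outside its range is refused whole. The fingers move at their own pace and stop on an object; the grip force is fixed at half the most. Time passes only in rows, so rows that do not move let the fingers close. It gives the time, the measured TCP pose, the force, the opening and the grip force at its end, in the units of the state.
- read_state(): the state, without advancing time (a new reading comes with each control period).
- capture(name): name is "side" or "top" or "wrist"; returns a dict with "color" (420x560x3 uint8, red, green, blue), "camera_matrix" (3x3 intrinsics, pixels), "R" (3x3) and "t" (3): a world point X has camera coordinates R X + t. Camera axes: x right, y down, z forward; pixel columns grow to the right and rows downward; lengths in m; the calibration is good to about 2 mm. A picture is of the moment at which its call begins. There is no depth.
- hand_in(): hands the job in; it is judged then, once.
Trained networks look in the newest picture that a camera, given by its name, has taken for a name from the list of things; names that differ only in an ending like _2 or _b are one class to them, and where a whole thing is asked for, a point or a joint stands for the part that bears it (a point fixed in the world has none). Each returns a list of dicts, best first, with "conf" (0 to 1); they miss things now and then, are a little off and sometimes report something else, mostly with a low value. They report only what shows in the picture. A call takes as long as a camera call.
- find_in(camera, target): "at" ([x, y, z] in m, in world coordinates, good to about 4 mm: the middle of the surface that is visible of it).
- trace(camera, target): "pixels" (420x560 bool, what is visible of it).
- place_of(camera, target): "at" ([x, y, z] in m, in world coordinates, good to about 4 mm: a listed point, or the origin of a listed thing).
The state is a dict: "time_s": time; "joint_positions": joint angles; "qvel": joint speeds; "tau": joint torques, N m; "position": TCP position; "tcp_rot": TCP orientation; "force": force on the tool from outside, world axes, zero at the start; "moment": the same for the moment, N m; "opening": opening from 0.0 (shut) to 1.0 (fully open); "grasp_force": force on a finger pad.
Only numpy, scipy, OpenCV 4.12 (cv2) and the standard library are available. Lean on these libraries where they do the work, as an engineer would, in place of code of your own. Each camera call takes 0.05 s, during which the arm holds its last target. There are 200 camera calls.

## Working session

There is one attempt and no reset: what is moved stays moved. The work goes in short steps, Python scripts to look and compute and a shell command to move; the robot and the scene stay as the last step left them, time stands still between calls to the robot, and variables do not carry over. Pictures are saved under pics/ and viewed, at most 10 in all, crops included, and the job is handed in when it is done.

```bash
mkdir -p pics; cat > h.py <<'E'
from rig import *
import numpy as np, cv2
np.set_printoptions(precision=4,suppress=True)
E
python3 - <<'E'
from h import *
s=read_state(); print(s['time_s'],s['position'],s['tcp_rot'],s['opening'])
for c in ("side","top"):
    im=capture(c); cv2.imwrite(f"pics/{c}1.png",im["color"][:,:,::-1])
    print(c,'cam pos',-np.array(im["R"]).T@np.array(im["t"]))
    for n in "dispenser pad_yellow pad_blue paddle ball1_center yellow_tray blue_tray pigment jar".split():
        r=place_of(c,n)
        print(n,[(np.array(q["at"]),round(q["conf"],2)) for q in r[:2]])
E
```

```text
0.0 [0.2662 0.5647 0.2436] [[-0.9044  0.4267 -0.0012]
 [ 0.4267  0.9044 -0.0017]
 [ 0.0004 -0.0021 -1.    ]] 1.0008809776557561
side cam pos [ 0.2542 -0.5722  0.7295]
dispenser [(array([0.5918, 0.0988, 0.0014]), 0.68)]
pad_yellow [(array([0.6223, 0.1583, 0.1333]), 0.56), (array([0.4951, 0.079 , 0.127 ]), 0.32)]
pad_blue [(array([0.6413, 0.0512, 0.1065]), 0.97)]
paddle [(array([0.52  , 0.0872, 0.1932]), 0.7)]
ball1_center [(array([0.5121, 0.0851, 0.124 ]), 0.44)]
yellow_tray [(array([0.5534, 0.2797, 0.0117]), 0.93)]
blue_tray [(array([ 0.626 , -0.0802,  0.0121]), 0.68)]
pigment [(array([0.7052, 0.0631, 0.0037]), 0.89)]
jar [(array([0.692 , 0.2112, 0.0014]), 0.62), (array([0.6231, 0.1596, 0.1305]), 0.61)]
top cam pos [0.4475 0.0421 0.9011]
dispenser [(array([ 0.589 ,  0.1008, -0.0015]), 0.69)]
pad_yellow [(array([0.6213, 0.1532, 0.1331]), 0.66)]
pad_blue [(array([0.6448, 0.0495, 0.1103]), 0.89), (array([0.6191, 0.153 , 0.1314]), 0.64)]
paddle [(array([0.5215, 0.0895, 0.196 ]), 0.63), (array([0.5891, 0.098 , 0.0036]), 0.54)]
ball1_center [(array([0.5089, 0.086 , 0.1258]), 0.37)]
yellow_tray [(array([0.5536, 0.2807, 0.0136]), 0.83)]
blue_tray [(array([ 0.627 , -0.0783,  0.0127]), 0.94)]
pigment [(array([0.707 , 0.0658, 0.0015]), 0.46)]
jar [(array([ 0.692 ,  0.214 , -0.0045]), 0.73)]
```

View pics/side1.png

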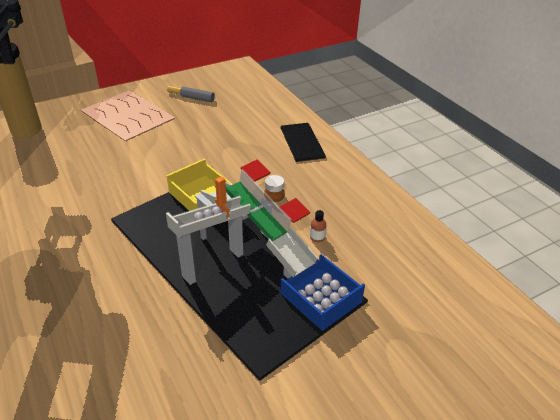

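View pics/top1.png

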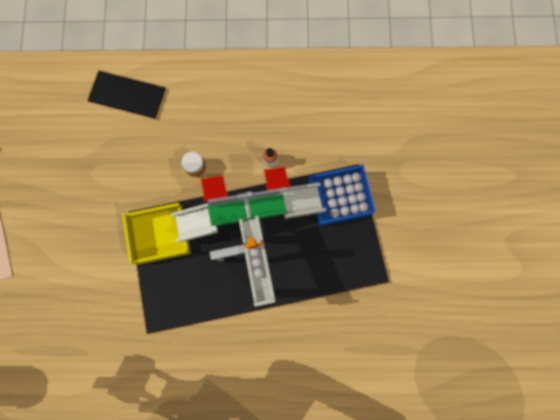

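```bash
python3 - <<'E'
from h import *
yt=np.array([.5535,.2802,.0127]);bt=np.array([.6265,-.0793,.0125])
d=yt-bt; yaw=np.arctan2(-d[0],d[1]); o=np.array([.5904,.0998]); print(np.degrees(yaw),np.linalg.norm(d))
ex=np.array([np.cos(yaw),np.sin(yaw)]);ey=np.array([-np.sin(yaw),np.cos(yaw)])
pts={'pady':(.6218,.1557),'padb':(.643,.0503),'paddle':(.5208,.0884),'pig':(.706,.0645),'jar':(.692,.2126),'ball':(.5105,.0855),'yt':yt[:2],'bt':bt[:2]}
for k,p in pts.items(): q=np.array(p)-o; print(k,q@ex,q@ey)
R=np.array(read_state()['tcp_rot']); print('tool yaw of y axis',np.degrees(np.arctan2(R[1,1],R[0,1])))
E
```

```text
11.478403941083718 0.366836871102129
pady 0.04189601290078099 0.04853343283776239
padb 0.04169755953757084 -0.05897731367747036
paddle -0.07047656841232686 0.002678302601016154
pig 0.10626332537505458 -0.05759822636362395
jar 0.12201501587831323 0.09032572114417328
ball -0.08114766199686416 0.0018859884524305755
yt -0.00026265084540251504 0.18413500757469617
bt -0.0002626508454025081 -0.1827018090072821
tool yaw of y axis 64.74389734337873
```

The side view shows the red yellow-end pad raised at about (255,170), the blue-end pad at (293,210), the orange paddle at (221,192), the jar at (275,187) and the pigment bottle at (318,225). The top view agrees: pads at (214,188) and (276,178), paddle at (251,242). The measured points match the given geometry, with yaw about 11.4°. I'll turn the tool to line up with the dispenser and close the fingers.

```bash
python3 -m jog '0 0 0 0 0 -0.16 0; 0 0 0 0 0 -0.16 0; 0 0 0 0 0 -0.16 0; 0 0 0 0 0 -0.16 0; 0 0 0 0 0 0 0'
cat >> h.py <<'E'
yaw=np.radians(11.4); ex=np.array([np.cos(yaw),np.sin(yaw),0]);ey=np.array([-np.sin(yaw),np.cos(yaw),0])
o=np.array([.5904,.0998,0])+.002*ey+.001*ex
def to(x,y,ztip):
    "tool-axis shift (mm) that puts fingertips at dispenser x,y,ztip (mm)"
    s=read_state(); R=np.array(s['tcp_rot']); p=np.array(s['position'])
    t=o+(x*ex+y*ey)/1e3+[0,0,(ztip+22)/1e3]
    q=p-o; print('t',s['time_s'],'disp',q@ex*1e3,q@ey*1e3,'tip z',p[2]*1e3-22,'yaw',np.degrees(np.arctan2(-R[0,1],R[1,1])),'F',np.array(s['force']),'shift',R.T@(t-p)*1e3)
E
python3 -c "
from h import *
to(42,60,215); print(R if 0 else read_state()['tcp_rot'])"
```

```text
time_s: 1.62
position: [0.2666, 0.5653, 0.2446]
tcp_rot: [[-0.981, -0.196, -0.0], [-0.196, 0.981, 0.0], [0.0, 0.0, -1.0]]
force: [0.5, 0.1, -0.3]
opening: 0.521
grasp_force: 0.0
t 1.625 disp -226.38464673474223 518.2703212037303 tip z 222.56110082110845 yaw 11.304601775795865 F [ 0.5496  0.0686 -0.3272] shift [-269.1473 -457.823     7.5469]
[[-0.9806 -0.196  -0.    ]
 [-0.196   0.9806  0.    ]
 [ 0.      0.     -1.    ]]
```

```bash
python3 -m jog '-27 -46 0 0 0 0 0; -27 -46 0 0 0 0 0; -27 -46 0 0 0 0 0; -27 -46 0 0 0 0 0; -27 -46 0 0 0 0 0; -27 -46 0 0 0 0 0; -27 -46 0 0 0 0 0; -27 -46 0 0 0 0 0; -27 -46 0 0 0 0 0; -26 -44 0 0 0 0 0; 0 0 0 0 0 0 0'
python3 - <<'E'
from h import *
to(42,60,150); print(read_state()['opening'])
im=capture("side"); cv2.imwrite("pics/s2.png",cv2.resize(im["color"][100:340,120:440,::-1],None,fx=2,fy=2))
print(place_of("side","pad_yellow"))
E
```

```text
time_s: 3.0
position: [0.6238, 0.1662, 0.2444]
tcp_rot: [[-0.982, -0.19, 0.002], [-0.19, 0.982, -0.001], [-0.002, -0.001, -1.0]]
force: [0.0, -0.3, -0.3]
opening: 0.003
grasp_force: 0.0
t 3.0 disp 44.89011784922451 56.46000039475225 tip z 222.42659231354662 yaw 10.974817658674478 F [ 0.0218 -0.2504 -0.2738] shift [ 3.0652  3.5912 72.4169]
0.0032291317023289932
[{'at': [0.6217, 0.1577, 0.1327], 'conf': 0.77}]
```

View pics/s2.png

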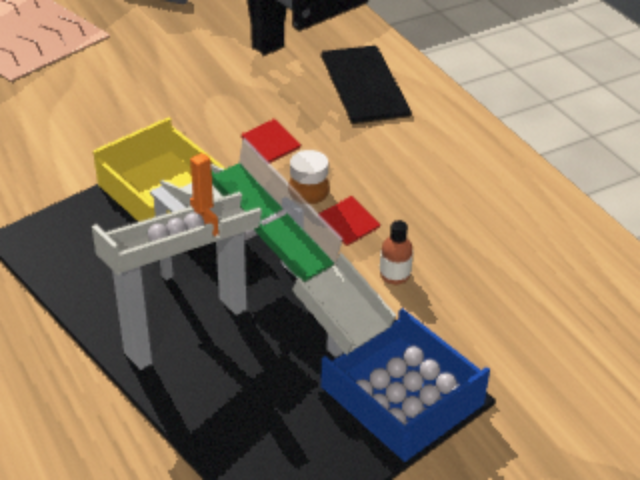

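The closed fingertips hang above the raised pad (crop 270,140) with the jar and bottle clear of them. I'll descend.

```bash
python3 -m jog '1 3 20 0 0 0 0; 0 0 25 0 0 0 0; 0 0 20 0 0 0 0; 0 0 10 0 0 0 0; 0 0 0 0 0 0 0'
python3 -c "
from h import *
to(42,60,112)"
python3 -m jog '0 0 8 0 0 0 0; 0 0 8 0 0 0 0; 0 0 7 0 0 0 0; 0 0 5 0 0 0 0; 0 0 0 0 0 0 0'
python3 -c "
from h import *
to(42,60,107)"
```

```text
time_s: 3.72
position: [0.6184, 0.1732, 0.1691]
tcp_rot: [[-0.98, -0.199, -0.002], [-0.199, 0.98, -0.0], [0.002, 0.0, -1.0]]
force: [-0.3, -0.1, 0.4]
opening: 0.007
grasp_force: 0.0
t 3.725 disp 40.92673041396193 64.39429969618463 tip z 147.12349963896693 yaw 11.45693896266554 F [-0.3432 -0.1111  0.4047] shift [-1.1253 -4.4056 35.1205]
time_s: 4.35
position: [0.6191, 0.172, 0.1409]
tcp_rot: [[-0.98, -0.198, -0.001], [-0.198, 0.98, -0.001], [0.001, -0.0, -1.0]]
force: [-0.2, -0.2, 0.2]
opening: 0.007
grasp_force: 0.0
t 4.35 disp 41.36303172177087 63.092010915774765 tip z 118.88515039198407 yaw 11.418983090866629 F [-0.2426 -0.249   0.2207] shift [-0.6504 -3.0874 11.8856]
```

```bash
python3 -m jog '0 -1 4 0 0 0 0; 0 -1 3 0 0 0 0; 0 0 2 0 0 0 0; 0 0 0 0 0 0 0'
python3 - <<'E'
from h import *
to(42,60,107)
im=capture("side"); cv2.imwrite("pics/s3.png",cv2.resize(im["color"][100:340,120:440,::-1],None,fx=2,fy=2))
for n in ("pad_yellow","pad_blue","jar","pigment"): print(n,place_of("side",n)[:1])
E
```

```text
time_s: 4.85
position: [0.6197, 0.1702, 0.1324]
tcp_rot: [[-0.98, -0.198, -0.0], [-0.198, 0.98, -0.0], [0.0, -0.0, -1.0]]
force: [-1.4, 0.4, 1.3]
opening: 0.007
grasp_force: 0.5
t 4.85 disp 41.68039426481552 61.19924117164542 tip z 110.36053585527199 yaw 11.42505023849259 F [-1.3901  0.4228  1.2978] shift [-0.3197 -1.1982  3.3609]
pad_yellow [{'at': [0.6221, 0.1736, 0.1104], 'conf': 0.7}]
pad_blue [{'at': [0.6403, 0.0633, 0.1293], 'conf': 0.75}]
jar [{'at': [0.6923, 0.2079, 0.003], 'conf': 0.66}]
pigment [{'at': [0.7075, 0.06, 0.0024], 'conf': 0.78}]
```

View pics/s3.png

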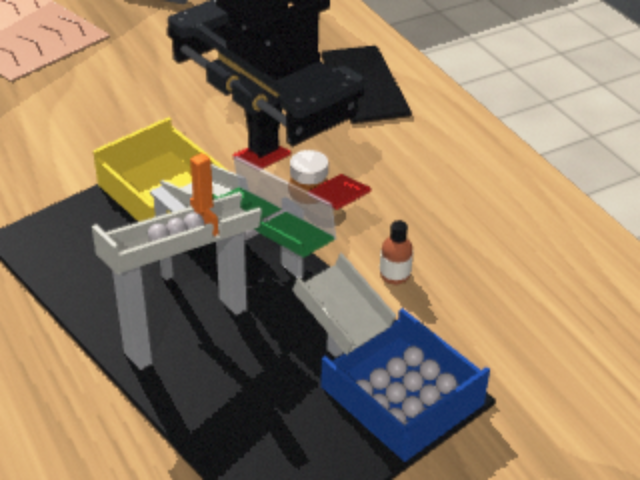

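The seesaw is nearly over: the blue end (crop 300,235) is raised and the finger rests on the red yellow-end pad at (262,150). I'll keep pressing until the force rises at the stop.

```bash
python3 -m jog '0 0 2 0 0 0 0; 0 0 0 0 0 0 0; 0 0 0 0 0 0 0'; python3 -m jog '0 0 2 0 0 0 0; 0 0 0 0 0 0 0; 0 0 0 0 0 0 0'
```

```text
time_s: 5.48
position: [0.6197, 0.1703, 0.1305]
tcp_rot: [[-0.98, -0.198, -0.0], [-0.198, 0.98, -0.0], [0.0, -0.0, -1.0]]
force: [-1.0, 1.3, 0.6]
opening: 0.007
grasp_force: 0.7
time_s: 5.85
position: [0.6198, 0.1704, 0.1302]
tcp_rot: [[-0.98, -0.198, 0.001], [-0.198, 0.98, -0.0], [-0.001, -0.0, -1.0]]
force: [-2.1, 0.5, 8.9]
opening: 0.007
grasp_force: 4.6
```

```bash
python3 -m jog '0 0 2 0 0 0 0; 0 0 0 0 0 0 0'; python3 -m jog '0 0 -10 0 0 0 0; 0 0 -30 0 0 0 0; 0 0 -45 0 0 0 0; 0 0 -40 0 0 0 0; 0 0 0 0 0 0 0; 0 0 0 0 0 0 0'
python3 - <<'E'
from h import *
to(-70,-45,210)
for c in ("side","top"):
  capture(c)
  for n in ("pad_yellow","pad_blue","paddle"): print(n,place_of(c,n)[:1])
E
```

```text
time_s: 6.1
position: [0.6199, 0.1704, 0.1299]
tcp_rot: [[-0.98, -0.198, 0.001], [-0.198, 0.98, -0.0], [-0.001, -0.0, -1.0]]
force: [-4.8, 0.8, 17.3]
opening: 0.005
grasp_force: 8.5
time_s: 6.85
position: [0.6191, 0.17, 0.2507]
tcp_rot: [[-0.98, -0.198, -0.002], [-0.198, 0.98, -0.001], [0.002, -0.0, -1.0]]
force: [0.5, 0.3, 0.8]
opening: 0.003
grasp_force: 0.0
t 6.85 disp 41.01849943857014 61.09277357687093 tip z 228.67592200301408 yaw 11.40538006510175 F [0.5455 0.3427 0.7781] shift [ 110.9964 -106.078    18.8902]
pad_yellow [{'at': [0.6196, 0.1754, 0.1052], 'conf': 0.95}]
pad_blue [{'at': [0.6422, 0.0664, 0.131], 'conf': 0.77}]
paddle [{'at': [0.5218, 0.0853, 0.1914], 'conf': 0.77}]
pad_yellow [{'at': [0.619, 0.1682, 0.1036], 'conf': 0.63}]
pad_blue [{'at': [0.6387, 0.0643, 0.1363], 'conf': 0.63}]
paddle [{'at': [0.522, 0.0912, 0.1944], 'conf': 0.54}]
```

The pad is on its stop: 17 N with no further motion, and its height is about 105 mm. Next I'll go to the blue side of the paddle.

```bash
python3 -m jog '0 -35 0 0 0 0 0; 37 -36 0 0 0 0 0; 37 -35 0 0 0 0 0; 37 0 0 0 0 0 0; 0 0 0 0 0 0 0; 0 0 0 0 0 0 0'
python3 -c "
from h import *
to(-70,-45,163)"
```

```text
time_s: 8.0
position: [0.5329, 0.0444, 0.252]
tcp_rot: [[-0.98, -0.198, 0.002], [-0.198, 0.98, -0.0], [-0.002, -0.001, -1.0]]
force: [-0.1, -0.3, -0.4]
opening: 0.005
grasp_force: 0.0
t 8.0 disp -68.30844093840881 -44.906672157908474 tip z 229.95272246002537 yaw 11.411461843240675 F [-0.1049 -0.2806 -0.3851] shift [ 1.8188 -0.0576 66.9494]
```

```bash
python3 -m jog '2 0 20 0 0 0 0; 0 0 25 0 0 0 0; 0 0 22 0 0 0 0; 0 0 0 0 0 0 0; 0 0 0 0 0 0 0'
python3 - <<'E'
from h import *
to(-70,24,163)
im=capture("side"); cv2.imwrite("pics/s4.png",cv2.resize(im["color"][100:340,120:440,::-1],None,fx=2,fy=2))
E
```

```text
time_s: 8.62
position: [0.5312, 0.0443, 0.1851]
tcp_rot: [[-0.98, -0.198, 0.002], [-0.198, 0.98, -0.0], [-0.002, -0.001, -1.0]]
force: [-0.0, -0.0, -0.9]
opening: 0.002
grasp_force: 0.0
t 8.625 disp -69.97391458867818 -44.752209793743944 tip z 163.05841107829838 yaw 11.448384380947331 F [-0.002  -0.046  -0.9451] shift [-0.0319 68.7522  0.0227]
```

View pics/s4.png

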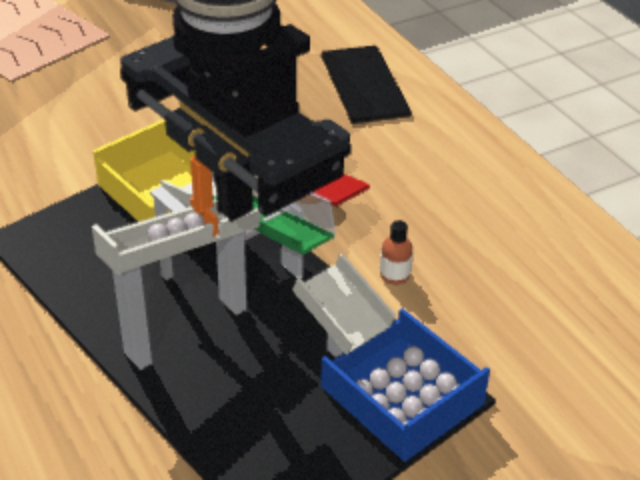

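The finger stands just on the blue side of the paddle (crop 235,190 and 203,185), above the chute. I'll push towards yellow.

```bash
python3 -m jog '0 12 0 0 0 0 0; 0 10 0 0 0 0 0; 0 10 0 0 0 0 0; 0 10 0 0 0 0 0; 0 10 0 0 0 0 0; 0 8 0 0 0 0 0; 0 4 0 0 0 0 0; 0 0 0 0 0 0 0'
python3 -c "
from h import *
to(-70,24,163)"
python3 -m jog '0 3 0 0 0 0 0; 0 0 0 0 0 0 0; 0 0 0 0 0 0 0'
```

```text
time_s: 9.68
position: [0.5171, 0.1073, 0.1844]
tcp_rot: [[-0.98, -0.198, -0.0], [-0.198, 0.98, 0.001], [0.0, 0.001, -1.0]]
force: [-0.5, -0.8, 0.3]
opening: 0.005
grasp_force: 0.0
t 9.675 disp -71.38821327065904 19.849371235335386 tip z 162.3786845186564 yaw 11.42115308060353 F [-0.478  -0.7632  0.3144] shift [-1.3895  4.1505 -0.6189]
time_s: 10.05
position: [0.5166, 0.1097, 0.1844]
tcp_rot: [[-0.98, -0.198, -0.0], [-0.198, 0.98, 0.0], [0.0, 0.0, -1.0]]
force: [-1.2, 0.1, -1.0]
opening: 0.007
grasp_force: 0.2
```

```bash
python3 -m jog '0 2 0 0 0 0 0; 0 0 0 0 0 0 0; 0 0 0 0 0 0 0';python3 -m jog '0 2 0 0 0 0 0; 0 0 0 0 0 0 0; 0 0 0 0 0 0 0'
python3 - <<'E'
from h import *
to(-70,24,163)
im=capture("side"); cv2.imwrite("pics/s5.png",cv2.resize(im["color"][100:340,120:440,::-1],None,fx=2,fy=2))
print(place_of("side","paddle")[:1])
E
```

```text
time_s: 10.42
position: [0.5162, 0.1117, 0.1845]
tcp_rot: [[-0.98, -0.198, -0.0], [-0.198, 0.98, 0.0], [0.0, 0.0, -1.0]]
force: [0.3, -0.8, -0.8]
opening: 0.006
grasp_force: 0.5
time_s: 10.8
position: [0.5158, 0.1138, 0.1846]
tcp_rot: [[-0.98, -0.198, -0.0], [-0.198, 0.98, 0.0], [0.0, 0.0, -1.0]]
force: [0.3, -0.7, 0.1]
opening: 0.006
grasp_force: 0.4
t 10.8 disp -71.32028802720117 26.436020276935754 tip z 162.55887657118146 yaw 11.414843261966462 F [ 0.2553 -0.6799  0.0577] shift [-1.3196 -2.4363 -0.4417]
[]
```

View pics/s5.png

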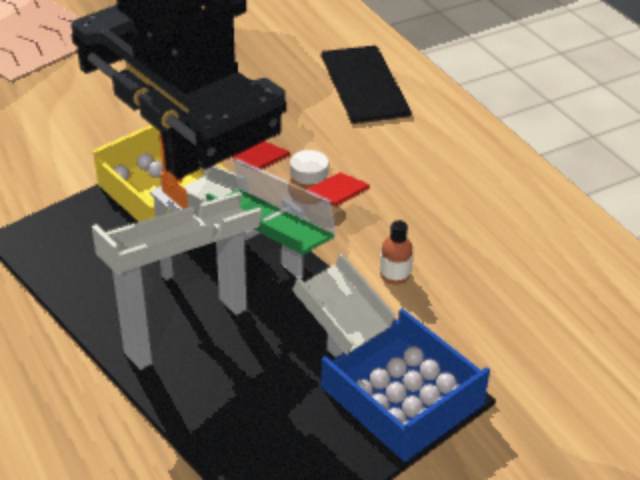

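The balls are in the yellow tray (crop about 120–160,165) and the chute is empty. I'll push on to the slide's hard stop.

```bash
python3 -m jog '0 2 0 0 0 0 0; 0 0 0 0 0 0 0; 0 0 0 0 0 0 0';python3 -m jog '0 2 0 0 0 0 0; 0 0 0 0 0 0 0; 0 0 0 0 0 0 0'
```

```text
time_s: 11.28
position: [0.5157, 0.1148, 0.1846]
tcp_rot: [[-0.98, -0.198, 0.0], [-0.198, 0.98, -0.002], [0.0, -0.002, -1.0]]
force: [-0.5, -5.4, 0.1]
opening: 0.009
grasp_force: 2.5
time_s: 11.65
position: [0.5157, 0.1152, 0.1846]
tcp_rot: [[-0.98, -0.199, 0.001], [-0.199, 0.98, -0.005], [0.0, -0.005, -1.0]]
force: [0.5, -10.4, 0.4]
opening: 0.005
grasp_force: 5.0
```

The slide is on its stop. I'll back off towards blue, lift, and check.

```bash
python3 -m jog '0 -8 0 0 0 0 0; 0 -10 0 0 0 0 0; 0 0 -30 0 0 0 0; 0 0 -50 0 0 0 0; 0 -50 -40 0 0 0 0; 0 -50 0 0 0 0 0; 0 -50 0 0 0 0 0; 0 -50 0 0 0 0 0; 0 0 0 0 0 0 0; 0 0 0 0 0 0 0'
python3 - <<'E'
from h import *
im=capture("top"); cv2.imwrite("pics/t6.png",cv2.resize(im["color"][110:350,90:410,::-1],None,fx=2,fy=2))
for n in ("pad_yellow","paddle","ball1_center","jar","pigment"): print(n,place_of("top",n)[:3])
im=capture("side"); cv2.imwrite("pics/s6.png",cv2.resize(im["color"][100:340,120:440,::-1],None,fx=2,fy=2))
E
```

```text
time_s: 12.9
position: [0.5576, -0.0946, 0.3033]
tcp_rot: [[-0.98, -0.197, -0.001], [-0.197, 0.98, 0.001], [0.0, 0.002, -1.0]]
force: [-0.3, 0.7, 1.1]
opening: 0.004
grasp_force: 0.0
pad_yellow [{'at': [0.6174, 0.1708, 0.1049], 'conf': 0.72}]
paddle [{'at': [0.509, 0.134, 0.1963], 'conf': 0.54}]
ball1_center [{'at': [0.5548, 0.3156, 0.0172], 'conf': 0.54}, {'at': [0.5571, 0.2998, 0.0202], 'conf': 0.51}]
jar [{'at': [0.6933, 0.2129, -0.0058], 'conf': 0.85}]
pigment [{'at': [0.705, 0.0647, 0.0025], 'conf': 0.52}]
```

View pics/t6.png

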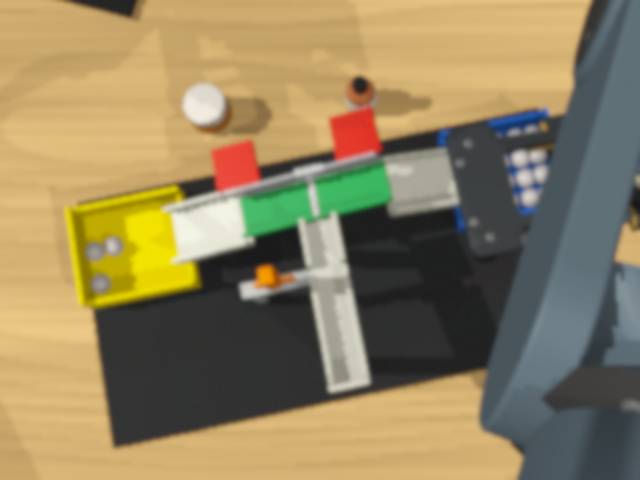

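View pics/s6.png

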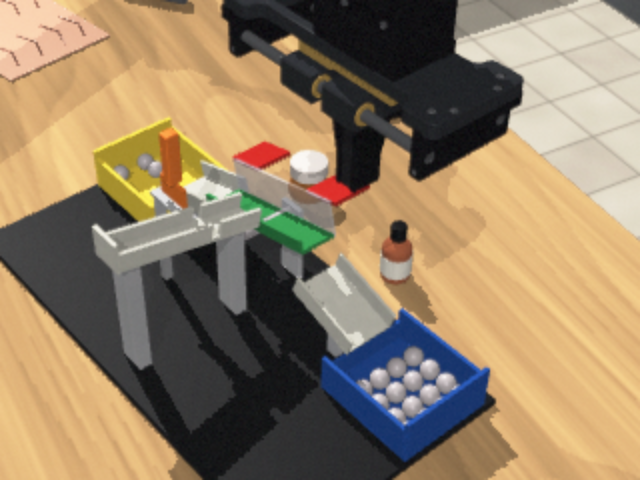

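The top crop shows all three balls in the yellow tray at (95,250), (113,245) and (100,283), in the same place as the earlier picture. The paddle is at the end of its slot (267,276), the jar and bottle haven't moved, and the robot is clear.

```bash
python3 -m jog '0 0 0 0 0 0 0; 0 0 0 0 0 0 0; 0 0 0 0 0 0 0; 0 0 0 0 0 0 0' | head -1; python3 -c "
from rig import *
print(hand_in())"
```

```text
time_s: 13.75
the job is handed in; nothing more can be done
None
```

Job handed in at about 14 s: I rocked the seesaw fully over, then pushed the release to its stop, and all three balls lie still in the yellow tray with the pigment bottle and jar where they were.

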